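Set the row-spacing gauge to its mark and cam it shut

TASK

Set up the seed-row gauge: with its leg still fully in, press the three keys of the readout unit one at a time, the largest first, then the medium one, then the smallest. Then take the upright fin of the spring-loaded sliding leg and draw the leg out until its pointer lines up with the middle of the tab clipped on the ruler and, holding it there, slide the cam lever's post across to its closed stop. Finish while still holding the leg by its fin at the mark, and leave everything else on the table where it stands.

Things in the scene. Friction and masses are not known exactly. Their poses are not given: they have to be found in the camera images.
- readout: grey plastic readout unit fixed to the table, 115 (x) x 185 (y) x 30 mm high, with a dark display strip along its far side; origin at the centre of its underside, x away from the robot at zero yaw, z up. The three round black keys stand in a row along its y, 58 mm apart and 15 mm nearer the robot than its centre line; which key is where in the row differs each time.
- key_large_top (a point): centre of the top of the largest key, 36 mm across, at rest 52 mm above the table; it is pressed straight down
- key_medium_top (a point): centre of the top of the medium key, 25 mm across, at rest 52 mm above the table
- key_small_top (a point): centre of the top of the smallest key, 16 mm across, at rest 52 mm above the table
- key_large (a joint): how far the largest key is pressed, m: 0 up, 0.006 fully down (4.5 N); counts as pressed beyond 0.004; springs back up
- key_medium (a joint): the same for the medium key
- key_small (a joint): the same for the smallest key
- gauge: row-spacing gauge fixed to the table: a grey housing 150 (x) x 115 (y) x 56 mm high. Origin on the table under the middle of the housing's front face; x points back into the housing, y to the left seen from the robot at zero yaw, z up. The leg comes out of the front face along -x. A flat ruler 18 wide and 10 mm high runs forward along -x at y = -62 mm, 215 mm long.
- leg (a joint): how far the leg is drawn out of the housing along the gauge's -x, m: 0 fully in (a spring keeps it there), 0.125 the end of travel. The spring pulls back with about 4 N at 0 and 6 N far out; the leg runs back in if let go, even with the cam closed.
- fin (a point): upright aluminium grip fin across the leg (fin_plate in the rules): a plate 8 mm thick (x), 115 mm long (y from -35 to +80 mm) and 46 mm tall. This point: mid-thickness at y = 0 on its underside, 14 mm above the table (top at 60 mm); axes as the gauge's. 55 mm in front of the housing when the leg is in. Fingertips kept 27 mm or more above the table clear all low parts and can slide along the fin.
- pointer (a point): tip of the leg's dark pointer, at the gauge's y = -64 mm, 14 mm above the table, at the fin's own x; moves with the leg
- mark: steel tab clipped on the ruler, 10 mm long (x), 22 wide, its top 15 mm above the table; origin on the table under its centre, axes parallel to the gauge's. Fixed. The leg is at its mark when the pointer has the tab's x: the leg must be drawn out 45 to 95 mm, differing each time.
- cam (a joint): angle of the cam lever, rad: 0 open, 0.87 closed against its stop. The lever lies flat on the leg's foot in front of the fin, pivots about an upright pin 66 mm in front of the fin (at fin y = 0) and travels with the leg; it stays where it is left and takes about 2.5 N at its post.
- cam_post (a point): top of the upright round post at the lever's end, 12 mm across, 50 mm from the pivot, from 20 to 58 mm above the table. It stands just in front of the fin (its centre 16 to 21 mm from the fin's middle plane): open at fin y = +21 mm, closed at fin y = -21 mm. A finger that lies on the front side of the fin and moves along the fin to -y pushes the post over to closed.
- trowel: small steel hand trowel with a wooden handle, 250 long, lying at the right, up to 26 high; origin on the table near its middle (sizes in mm); not to be moved
- planter: turquoise ceramic planter with a succulent, 120 wide, 110 high, at the back right; origin at the centre of its underside (sizes in mm); not to be moved
- jar: glass jar with a clip-on steel lid, 76 across, 98 high, at the right; origin at the centre of its underside (sizes in mm); not to be moved
- dibber: wooden dibber, 205 long, 34 thick, lying diagonally behind the readout unit; origin on the table under its middle (sizes in mm); not to be moved
- pot: small empty terracotta pot, 76 across, 65 high, in front near the middle; origin at the centre of its underside (sizes in mm); not to be moved
- seed_tray: black plastic seed tray, 110 x 160 x 35 high, at the left; origin at the centre of its underside (sizes in mm); not to be moved

How it is judged:
On the way, in this order (a step that is already met when the one before it is completed fails the run):
1. largest key pressed alone, the leg fully in (value of joint key_large above 0.004 m and value of joint leg below 0.01 m and value of joint each of key_medium, key_small below 0.002 m), for 0.05 s.
2. medium key pressed alone, the leg fully in (value of joint key_medium above 0.004 m and value of joint leg below 0.01 m and value of joint each of key_large, key_small below 0.002 m), for 0.05 s.
3. smallest key pressed alone, the leg fully in (value of joint key_small above 0.004 m and value of joint leg below 0.01 m and value of joint each of key_large, key_medium below 0.002 m), for 0.05 s.
4. leg drawn out and held by its fin at the mark, the cam still open (x of pointer in the frame of mark between -0.005 and 0.005 m and contact force between the fingers and fin_plate above 1.5 N and value of joint cam below 0.3 rad), for 0.2 s.
5. cam slid closed with the leg held at the mark (x of pointer in the frame of mark between -0.005 and 0.005 m and contact force between the fingers and fin_plate above 1.5 N and value of joint cam above 0.76 rad), for 0.2 s.
At the end, for the whole second after the job is handed in: The program ends holding: the fingers bear on the fin with more than 1.5 N, the pointer is within 5 mm of the middle of the tab along the ruler, the cam lever stands beyond 0.76 rad (closed stop at 0.87), and all keys are up (all of step 5 and value of joint each of key_large, key_medium, key_small below 0.002 m); the arm keeps its last pose, push and grip.
It fails at once if two keys pressed at once (value of joint each of key_large, key_medium above 0.003 m or value of joint each of key_large, key_small above 0.003 m or value of joint each of key_medium, key_small above 0.003 m).
It fails at once if a key pressed with the leg drawn out (value of joint leg above 0.015 m and value of joint any of key_large, key_medium, key_small above 0.004 m).
It fails at once if the cam slid over while the leg is off its mark (more than 9 mm) (value of joint cam above 0.4 rad and not (x of pointer in the frame of mark between -0.009 and 0.009 m)).
It fails at once if a bystander shifted by more than 25 mm (distance of any of trowel, planter, jar, dibber, pot, seed_tray from where it was at the start of the episode above 0.025 m).
It also fails if it takes over 51 s, if anything falls off the work surface, if the arm or the gripper's body presses on something with over 40 N, if the wrist force passes 120 N, or if a joint passes its speed limit or range.

ROBOT

A 6-joint arm with a two-finger parallel gripper is mounted at the origin on the work surface. World frame = base frame: x ahead of the robot, y to its left, z up, the work surface at z = 0. Lengths are in m, angles in rad, forces in N, time in s.
With the tool pointing down it reaches from about 0.35 to 0.975 m from the base axis. Payload 4.9 kg.
Tool frame: the origin (TCP) lies at the very end of the fingers, on their centre line; the grasp point (between the pads) lies 19 mm behind it; z points along the fingers, y is the line along which they close (so a half turn about z gives the same grasp; the last joint's range is limited). The gripper opens to 85 mm and grips with 20 to 120 N. Pads are 22 mm wide; open, the fingers measure 114 mm over their backs; the gripper's body (76 mm by 85 mm) begins 54 mm behind the grasp point. The pads swing forward as they close: fully open they stand 13 mm farther back than shut.
Start: joints at [1.009, 0.053, 1.613, -0, 1.476, -0.119], TCP at [0.268, 0.565, 0.231] pointing down, gripper open.
Joint ranges: [-3.01, 3.01], [-1.01, 2.22], [0.06, 2.58], [-1.02, 4.17], [0.09, 2.62], [-3.14, 3.14]. Speed limits (rad/s): [2.57, 2.57, 3.14, 3.14, 3.14, 3.14].

INTERFACE

Orientations are given as a rotation vector (axis times angle).
In Python, from station import * gives the robot as it stands.
- The arm moves only by the shell command python3 -m crank 'ROWS' [OPENING] [FORCE]. ROWS is JSON, a list of rows, each an object with "offset": the shift along the tool's x, y, z in m, a list of three; "twist": the turn, a rotation vector about the tool's x, y, z in degrees, a list of three. In form: [{"offset": [x, y, z], "twist": [rx, ry, rz]}, ...]. A call has 1 to 20 rows; each row is the pose to reach, as a shift and turn from the pose commanded when the call began, along the tool's axes at that moment; what a row does not reach only later rows make up. A row lasts 1/8 s, in which the tool goes at most 62.5 mm and 10.7 degrees, less where a joint would pass 70% of its speed; a pose out of reach is approached as far as the arm can. A call with a gripper value outside its range is refused whole. OPENING is the opening, from 0 (shut) to 1 (fully open), set as the call begins (- or left out, the last holds). The fingers move at their own pace and stop on an object; FORCE is the grip in N (left out, the last holds). Time passes only in rows, so rows that repeat a pose let the fingers close. It gives the time, the measured TCP pose, the force, the opening and the grip force at its end, in the units of the state.
- get_obs(): the state, without advancing time (a new reading comes with each control period).
- get_image(name): name is "scene" or "top"; returns the picture (480x640x3 uint8, red, green, blue); there is no depth.
- get_calibration(name): a dict with "intrinsics" (3x3 intrinsics, pixels), "k1" (the pictures are not rectified: a ray, as slopes to the right and down, at radius r is drawn at 1 + k1 r^2 times it, then the intrinsics apply), "world_from_camera" (4x4, takes a point from camera to world coordinates). Camera axes: x right, y up, looking along -z (the intrinsics and any distortion apply to the point x, -y, -z); pixel columns grow to the right and rows downward; lengths in m; the calibration is good to about 2 mm. A picture is of the moment at which its call begins. get_calibration takes no time and is no camera call.
- finish_job(): hands the job in; it is judged then, once.
Trained networks look in the newest picture that a camera, given by its name, has taken for a name from the list of things; names that differ only in an ending like _2 or _b are one class to them, and where a whole thing is asked for, a point or a joint stands for the part that bears it (a point fixed in the world has none). Each returns a list of dicts, best first, with "confidence" (0 to 1); they miss things now and then, are a little off and sometimes report something else, mostly with a low value. They report only what shows in the picture. A call takes as long as a camera call.
- cut_out(query, camera): "region" (480x640 bool, what is visible of it) and "rect" ([centre column, centre row, width, height] in pixels, round what is visible of it).
The state is a dict: "t": time; "q": joint angles; "dq": joint speeds; "effort": joint torques, N m; "tool_pos": TCP position; "tool_rot": TCP orientation; "contact_force": force on the tool from outside, world axes, zero at the start; "wrist_torque": the same for the moment, N m; "opening": finger opening in m; "grip_force": force on a finger pad.
Only numpy, scipy, OpenCV 4.12 (cv2) and the standard library are available. Lean on these libraries where they do the work, as an engineer would, in place of code of your own. Each camera call takes 0.05 s, during which the arm holds its last target. There are 200 camera calls.

## Working session

There is one attempt and no reset: what is moved stays moved. The work goes in short steps, Python scripts to look and compute and a shell command to move; the robot and the scene stay as the last step left them, time stands still between calls to the robot, and variables do not carry over. Pictures are saved under pics/ and viewed, at most 10 in all, crops included, and the job is handed in when it is done.

```bash
mkdir -p pics
cat > h.py <<'E'
from station import *
import numpy as np, cv2
from scipy.spatial.transform import Rotation as R
def cal(n):
    c=get_calibration(n); return np.array(c["intrinsics"]),c["k1"],np.array(c["world_from_camera"])
def ray(n,uv):
    K,k1,T=cal(n); d=np.array([(uv[0]-K[0,2])/K[0,0],(uv[1]-K[1,2])/K[1,1]]); s=d.copy()
    for _ in range(20): s=d/(1+k1*(s@s))
    return T[:3,3],T[:3,:3]@np.array([s[0],-s[1],-1])
def onz(n,uv,z):
    o,d=ray(n,uv); return o+d*(z-o[2])/d[2]
def proj(n,p):
    K,k1,T=cal(n); c=np.linalg.inv(T)@np.r_[p,1]; s=np.array([c[0],-c[1]])/-c[2]; s=s*(1+k1*(s@s))
    return K[:2,:2]@s+K[:2,2]
def save(n,f,box=None,sc=1):
    im=get_image(n)[:,:,::-1]
    if box: im=im[box[1]:box[3],box[0]:box[2]]
    cv2.imwrite("pics/"+f,cv2.resize(im,None,fx=sc,fy=sc,interpolation=cv2.INTER_CUBIC))
E
python3 - <<'E'
from h import *
save("top","t0.png");save("scene","s0.png")
for n in("top","scene"):
  print(n,cal(n)[2].round(3).tolist())
  for q in["readout","key_large_top","key_medium_top","key_small_top","gauge","fin","mark","cam_post","pointer","pot"]:
    for r in cut_out(q,n)[:3]: print(q,round(r["confidence"],2),np.round(r["rect"],1),onz(n,r["rect"][:2],.052).round(3))
o=get_obs();print(o["tool_pos"],R.from_rotvec(o["tool_rot"]).as_matrix().round(3),o["opening"],o["t"])
E
```

```text
top [[0.01, 0.997, -0.072, 0.446], [-1.0, 0.009, -0.019, 0.012], [-0.018, 0.072, 0.997, 1.425], [0.0, 0.0, 0.0, 1.0]]
readout 0.74 [228.9 255.6  77.5  44.6] [0.505 0.248 0.052]
readout 0.44 [366.5 197.2  55.6  54.9] [ 0.652 -0.089  0.052]
key_large_top 0.46 [204.2 260.9  12.5  13.3] [0.491 0.309 0.052]
key_small_top 0.16 [366.4 196.4  57.1  57.9] [ 0.654 -0.089  0.052]
gauge 0.68 [368.1 183.4  64.4 151.4] [ 0.686 -0.093  0.052]
fin 0.86 [365.7 197.7  51.6  55.8] [ 0.65  -0.087  0.052]
fin 0.72 [229.8 172.6  77.1  16. ] [0.711 0.25  0.052]
fin 0.44 [368.2 206.4  14.3  21.3] [ 0.629 -0.093  0.052]
mark 0.48 [395.4 227.2   6.1   4.2] [ 0.578 -0.16   0.052]
pointer 0.82 [366.  196.6  53.8  55.7] [ 0.653 -0.088  0.052]
pot 0.97 [312.  308.2  33.   33.3] [0.378 0.042 0.052]
scene [[-0.845, -0.429, 0.318, 0.881], [0.534, -0.696, 0.481, 0.491], [0.015, 0.576, 0.817, 0.885], [0.0, 0.0, 0.0, 1.0]]
readout 0.93 [392.3 325.4  97.4  98.3] [0.527 0.266 0.052]
key_large_top 0.71 [417.9 339.   15.1  20.7] [0.502 0.316 0.052]
key_medium_top 0.59 [384.3 295.2  15.2   9.2] [0.499 0.202 0.052]
key_small_top 0.45 [397.6 314.9   6.    4.4] [0.503 0.253 0.052]
gauge 0.95 [222.1 248.8 144.   98.4] [ 0.737 -0.084  0.052]
gauge 0.44 [405.5 426.8 102.7 103.4] [0.629 0.433 0.052]
fin 0.63 [254.6 244.7  65.1  58.7] [ 0.67  -0.055  0.052]
fin 0.44 [239.6 169.6  32.6  48. ] [ 0.592 -0.283  0.052]
mark 0.17 [253.8 244.3  67.7  54.1] [ 0.671 -0.057  0.052]
cam_post 0.76 [260.2 233.6  19.1  17.9] [ 0.644 -0.076  0.052]
cam_post 0.55 [243.  168.2  31.   48.3] [ 0.582 -0.283  0.052]
pointer 0.95 [256.  243.   71.   53.3] [ 0.665 -0.058  0.052]
pot 0.8 [383.6 225.6  31.9  38.1] [0.387 0.055 0.052]
[0.26777004 0.56471619 0.23131934] [[-0.904  0.428  0.   ]
 [ 0.428  0.904  0.   ]
 [-0.     0.    -1.   ]] 0.08563107237944809 1.1
```

View pics/t0.png

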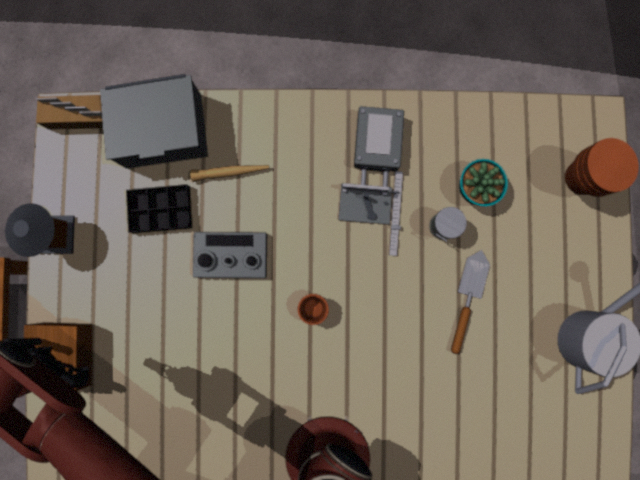

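View pics/s0.png

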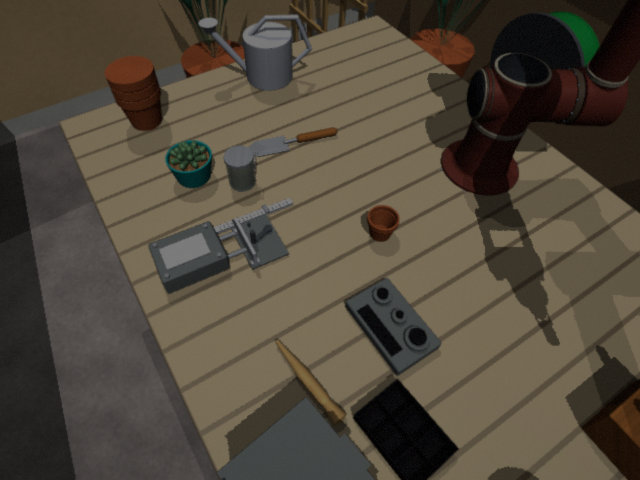

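The views show the keys in the top picture: large (205,261), small (230,261), medium (252,261). The fin is at about (366,186) and the ruler at about x=396. I'll look closer.

Run:
```python
from h import *
a=get_image("top")[:,:,::-1];s=get_image("scene")[:,:,::-1]
f=lambda im,b,k:cv2.resize(im[b[1]:b[3],b[0]:b[2]],None,fx=k,fy=k,interpolation=cv2.INTER_CUBIC)
cv2.imwrite("pics/g.png",np.hstack([f(a,(330,165,410,265),5),f(s,(205,185,305,285),5)[:500,:400]]))
cv2.imwrite("pics/k.png",np.hstack([f(a,(185,225,275,285),4.4),f(s,(340,270,445,330),0.01) if 0 else f(s,(340,275,440,335),4.0)[:264] if 0 else cv2.resize(s[275:375,340:440],(264,264),interpolation=cv2.INTER_CUBIC)]))
```

```text
(no output)
```

View pics/g.png

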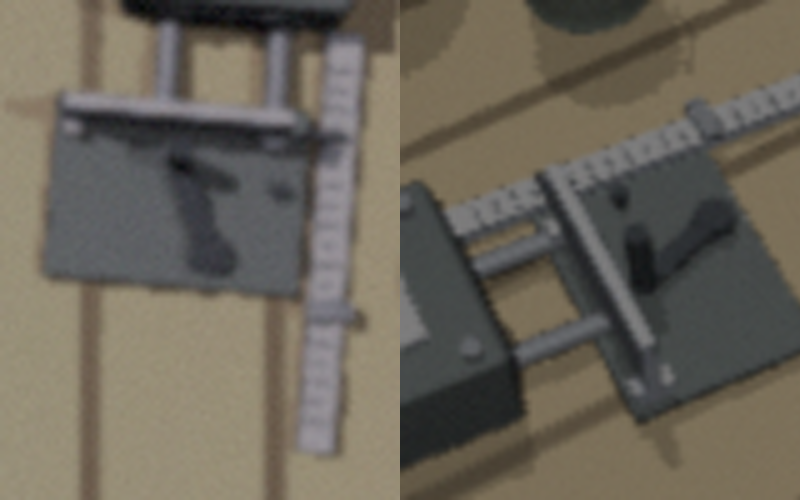

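View pics/k.png

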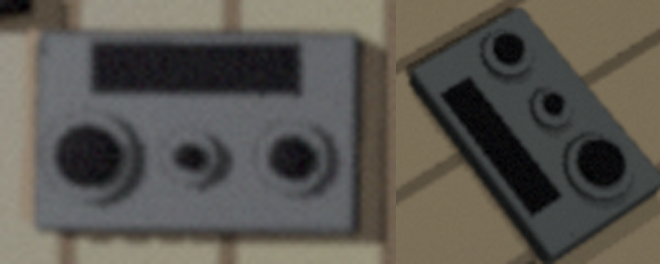

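The crop shows key discs in top at (204.8,260.2) large, (227.7,260.5) small, (251.4,260.7) medium. The fin's top edge runs from (342.4,185.2) to (390,188.6). The tab is at (396.6,227.6) in top and (266,208.6) in scene.

Run:
```python
from h import *
def tri(a,b):
    o1,d1=ray("top",a);o2,d2=ray("scene",b)
    s=np.linalg.lstsq(np.c_[d1,-d2],o2-o1,rcond=None)[0];p,q=o1+s[0]*d1,o2+s[1]*d2
    return ((p+q)/2).round(4),np.linalg.norm(p-q).round(4)
k=264/100
S=lambda x,y:((x-396)/k+340,y/k+275)
for n,a,b in[("L",(204.8,260.2),S(600,162)),("S",(227.7,260.5),S(553,103)),("M",(251.4,260.7),S(508,47))]:
    print(n,onz("top",a,.052).round(4),onz("scene",b,.052).round(4),tri(a,b))
fl,fr=onz("top",(342.4,184.8),.06),onz("top",(390,188.4),.06)
sl,sr=onz("scene",(254.6,254.6),.06),onz("scene",(236,220),.06)
print("fin",fl,fr,sl,sr)
print("mark",onz("top",(396.6,227.6),.015),onz("scene",(266,208.6),.015))
r0,r1=onz("top",(330+345/5,165+40/5),.01),onz("top",(330+317/5,165+452/5),.01)
print("ruler",r0,r1,"yaw",np.degrees(np.arctan2(*(r0-r1)[1::-1])),"yawfin",np.degrees(np.arctan2(*(fl-fr)[:2]))*-1,np.degrees(np.arctan2(*(sl-sr)[:2]))*-1)
print("post",onz("scene",(252.4,231.6),.058),onz("top",(330+180/5,165+160/5),.058))
```

```text
L [0.4926 0.3077 0.052 ] [0.4994 0.3112 0.052 ] (array([0.4936, 0.3094, 0.0407]), np.float64(0.0018))
S [0.4925 0.2507 0.052 ] [0.4988 0.2538 0.052 ] (array([0.4935, 0.2517, 0.042 ]), np.float64(0.0021))
M [0.4926 0.1921 0.052 ] [0.4985 0.1958 0.052 ] (array([0.4935, 0.1928, 0.0421]), np.float64(0.0015))
fin [ 0.68075203 -0.02947045  0.06      ] [ 0.67290283 -0.14638989  0.06      ] [ 0.68452952 -0.02675296  0.06      ] [ 0.67573494 -0.13488689  0.06      ]
mark [ 0.58071142 -0.1681376   0.015     ] [ 0.58418032 -0.16199781  0.015     ]
ruler [ 0.72124408 -0.17535666  0.01      ] [ 0.51076027 -0.16066567  0.01      ] yaw -3.992557628111221 yawfin -3.840697277030067 -4.649657802380024
post [ 0.65844658 -0.08649827  0.058     ] [ 0.65131783 -0.08759773  0.058     ]
```

```bash
python3 -m crank '[{"offset":[-0.03,-0.012,0.0],"twist":[0,0,5]},{"offset":[-0.07,-0.03,0.01],"twist":[0,0,15]},{"offset":[-0.12,-0.05,0.03],"twist":[0,0,25]},{"offset":[-0.17,-0.072,0.05],"twist":[0,0,35]},{"offset":[-0.22,-0.094,0.07],"twist":[0,0,45]},{"offset":[-0.27,-0.115,0.09],"twist":[0,0,55]},{"offset":[-0.31,-0.132,0.12],"twist":[0,0,64]},{"offset":[-0.315,-0.134,0.15],"twist":[0,0,68.7]},{"offset":[-0.315,-0.134,0.161],"twist":[0,0,68.7]},{"offset":[-0.315,-0.134,0.161],"twist":[0,0,68.7]}]' 0 20
python3 - <<'E'
from h import *
o=get_obs();print(o["t"],o["tool_pos"],R.from_rotvec(o["tool_rot"]).as_matrix().round(3),o["opening"],o["contact_force"],o["q"])
a=get_image("top")[:,:,::-1];s=get_image("scene")[:,:,::-1]
f=lambda im,b:cv2.resize(im[b[1]:b[3],b[0]:b[2]],(400,400),interpolation=cv2.INTER_CUBIC)
cv2.imwrite("pics/p.png",np.hstack([f(a,(170,200,270,300)),f(s,(350,260,450,360))]))
print(proj("top",o["tool_pos"]),proj("scene",o["tool_pos"]))
E
```

```text
t: 2.45
tool_pos: [0.4943, 0.3089, 0.0698]
tool_rot: [-2.297, -2.143, 0.002]
contact_force: [-0.0, -0.3, 0.2]
opening: -0.0001
grip_force: 0.0
2.45 [0.49427671 0.30887108 0.06977028] [[ 0.069  0.998 -0.001]
 [ 0.998 -0.069 -0.001]
 [-0.001 -0.001 -1.   ]] -9.409245605763947e-05 [-0.03676056 -0.25463925  0.24933126] [4.30811740e-01 1.08455608e-01 1.83768913e+00 1.32463148e-04
 1.19691449e+00 5.00032500e-01]
[202.80203268 259.23171889] [420.41597984 330.51539519]
```

View pics/p.png

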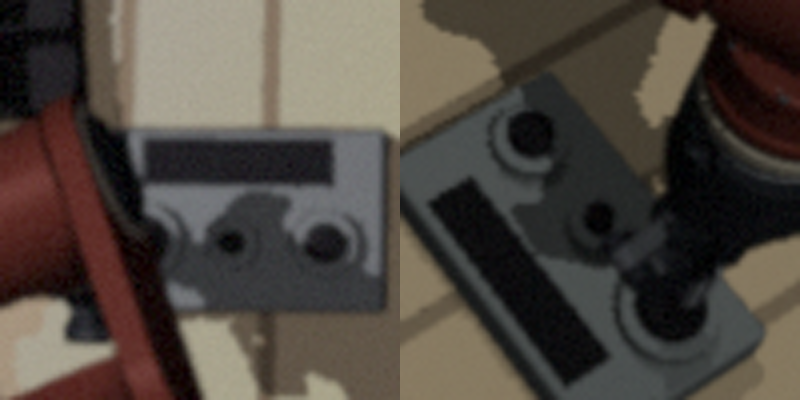

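The closed fingertips stand over the large key in the scene crop, at about (670,290). I'll press it, then go over to the medium key.

```bash
python3 -m crank '[{"offset":[0,0,0.015],"twist":[0,0,0]},{"offset":[0,0,0.025],"twist":[0,0,0]},{"offset":[0,0,0.025],"twist":[0,0,0]},{"offset":[0,0,0.025],"twist":[0,0,0]}]'
python3 -m crank '[{"offset":[0,0,-0.02],"twist":[0,0,0]},{"offset":[0,0,-0.03],"twist":[0,0,0]},{"offset":[-0.05,0.004,-0.03],"twist":[0,0,0]},{"offset":[-0.1,0.007,-0.03],"twist":[0,0,0]},{"offset":[-0.115,0.008,-0.025],"twist":[0,0,0]},{"offset":[-0.115,0.008,-0.025],"twist":[0,0,0]}]'
```

```text
t: 3.05
tool_pos: [0.4955, 0.3094, 0.0461]
tool_rot: [-2.299, -2.141, -0.003]
contact_force: [-0.1, 1.4, 5.3]
opening: 0.0001
grip_force: 2.6
t: 3.8
tool_pos: [0.4945, 0.1928, 0.07]
tool_rot: [-2.3, -2.139, 0.001]
contact_force: [0.6, 0.1, -0.2]
opening: 0.0
grip_force: 0.0
```

```bash
python3 -m crank '[{"offset":[0,0,0.015],"twist":[0,0,0]},{"offset":[0,0,0.025],"twist":[0,0,0]},{"offset":[0,0,0.025],"twist":[0,0,0]},{"offset":[0,0,0.025],"twist":[0,0,0]}]'
python3 -m crank '[{"offset":[0,0,-0.02],"twist":[0,0,0]},{"offset":[0,0,-0.03],"twist":[0,0,0]},{"offset":[0.05,-0.004,-0.03],"twist":[0,0,0]},{"offset":[0.058,-0.004,-0.025],"twist":[0,0,0]},{"offset":[0.058,-0.004,-0.025],"twist":[0,0,0]}]'
python3 -m crank '[{"offset":[0,0,0.015],"twist":[0,0,0]},{"offset":[0,0,0.025],"twist":[0,0,0]},{"offset":[0,0,0.025],"twist":[0,0,0]},{"offset":[0,0,0.025],"twist":[0,0,0]}]'
```

```text
t: 4.3
tool_pos: [0.4951, 0.1945, 0.046]
tool_rot: [-2.297, -2.143, 0.0]
contact_force: [-1.6, 0.8, 7.5]
opening: -0.0002
grip_force: 4.1
t: 4.92
tool_pos: [0.4939, 0.2517, 0.0689]
tool_rot: [-2.297, -2.143, 0.004]
contact_force: [0.5, -0.4, -0.3]
opening: 0.0003
grip_force: 0.0
t: 5.42
tool_pos: [0.4951, 0.2509, 0.0459]
tool_rot: [-2.3, -2.14, 0.001]
contact_force: [-3.1, -1.6, 9.4]
opening: -0.0002
grip_force: 4.3
```

```bash
python3 -m crank '[{"offset":[0,0,-0.03],"twist":[0,0,0]},{"offset":[-0.01,0.008,-0.07],"twist":[0,0,0]},{"offset":[-0.05,0.036,-0.074],"twist":[0,0,0]},{"offset":[-0.10,0.072,-0.074],"twist":[0,0,0]},{"offset":[-0.15,0.107,-0.074],"twist":[0,0,0]},{"offset":[-0.2,0.143,-0.074],"twist":[0,0,0]},{"offset":[-0.25,0.179,-0.074],"twist":[0,0,0]},{"offset":[-0.289,0.206,-0.06],"twist":[0,0,0]},{"offset":[-0.289,0.206,-0.044],"twist":[0,0,0]},{"offset":[-0.289,0.206,-0.044],"twist":[0,0,0]}]' 0.5
python3 - <<'E'
from h import *
o=get_obs();print(o["t"],o["tool_pos"],o["opening"])
a=get_image("top")[:,:,::-1];s=get_image("scene")[:,:,::-1]
f=lambda im,b:cv2.resize(im[b[1]:b[3],b[0]:b[2]],(400,400),interpolation=cv2.INTER_CUBIC)
cv2.imwrite("pics/q.png",np.hstack([f(a,(320,150,420,250)),f(s,(205,185,305,285))]))
E
```

```text
t: 6.68
tool_pos: [0.6774, -0.0512, 0.0857]
tool_rot: [-2.296, -2.137, 0.005]
contact_force: [-1.0, 0.1, 0.4]
opening: 0.0427
grip_force: 0.0
6.675 [ 0.67739748 -0.05118805  0.08572834] 0.042716578631096604
```

View pics/q.png

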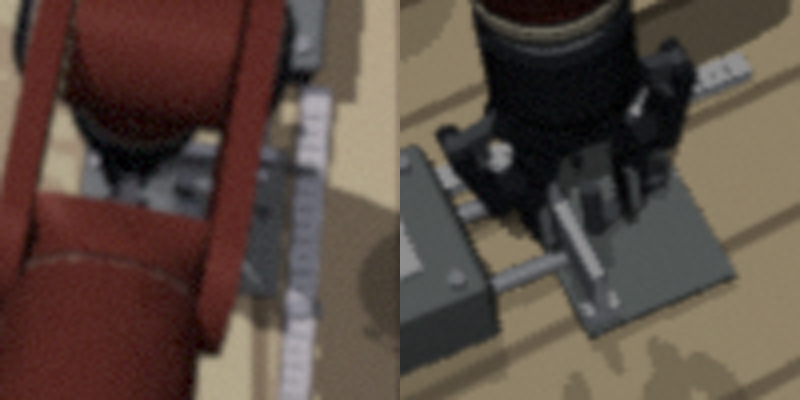

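The scene crop shows the fin at about (575,235) between the two fingers, and the top view still shows pointer and tab. I'll go down and grip.

```bash
python3 -m crank '[{"offset":[0,0.002,0.02],"twist":[0,0,0]},{"offset":[0,0.003,0.04],"twist":[0,0,0]},{"offset":[0,0.003,0.055],"twist":[0,0,0]},{"offset":[0,0.003,0.056],"twist":[0,0,0]},{"offset":[0,0.003,0.056],"twist":[0,0,0]}]'
python3 -m crank '[{"offset":[0,0,0],"twist":[0,0,0]},{"offset":[0,0,0],"twist":[0,0,0]},{"offset":[0,0,0],"twist":[0,0,0]},{"offset":[0,0,0],"twist":[0,0,0]}]' 0 20
```

```text
t: 7.4
tool_pos: [0.6831, -0.0516, 0.0333]
tool_rot: [2.299, 2.141, 0.0]
contact_force: [0.2, -0.3, 0.9]
opening: 0.043
grip_force: 0.0
t: 7.9
tool_pos: [0.6824, -0.0517, 0.0343]
tool_rot: [-2.299, -2.14, 0.002]
contact_force: [-4.9, 0.3, 5.0]
opening: 0.0077
grip_force: 23.9
```

```bash
python3 -m crank '[{"offset":[0,-0.015,0],"twist":[0,0,0]},{"offset":[0,-0.035,0],"twist":[0,0,0]},{"offset":[0,-0.055,0],"twist":[0,0,0]},{"offset":[0,-0.075,0],"twist":[0,0,0]},{"offset":[0,-0.085,0],"twist":[0,0,0]},{"offset":[0,-0.085,0],"twist":[0,0,0]},{"offset":[0,-0.085,0],"twist":[0,0,0]}]'
python3 - <<'E'
from h import *
o=get_obs();print(o["t"],o["tool_pos"],o["opening"])
a=get_image("top")[:,:,::-1];s=get_image("scene")[:,:,::-1]
f=lambda im,b:cv2.resize(im[b[1]:b[3],b[0]:b[2]],(400,400),interpolation=cv2.INTER_CUBIC)
cv2.imwrite("pics/r.png",np.hstack([f(a,(360,190,410,240)),f(s,(230,170,310,250))]))
E
```

```text
t: 8.78
tool_pos: [0.5998, -0.0453, 0.0343]
tool_rot: [2.298, 2.139, 0.005]
contact_force: [4.8, 2.9, -0.4]
opening: 0.0075
grip_force: 23.3
8.775 [ 0.59982671 -0.04527431  0.03434547] 0.007522582252542777
```

View pics/r.png

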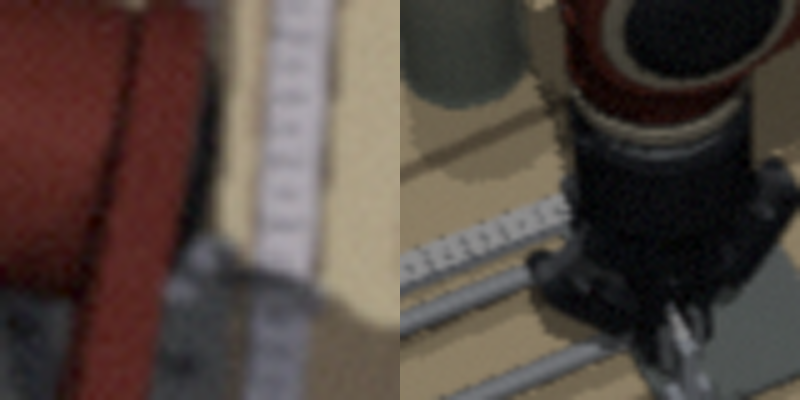

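Top crop: the pointer's dark tip is near (250,272) and the tab at about (290,290), nearly lined up. I'll zoom in.

Run:
```python
from h import *
a=np.mean([get_image("top")[:,:,::-1].astype(float) for _ in range(4)],0)
c=a[212:242,380:410]; c=np.clip(255*(c/220)**.6,0,255).astype(np.uint8)
cv2.imwrite("pics/z.png",cv2.resize(c,(600,600),interpolation=cv2.INTER_CUBIC))
o=get_obs();print(o["tool_pos"])
```

```text
[ 0.60006929 -0.04532773  0.03434278]
```

View pics/z.png

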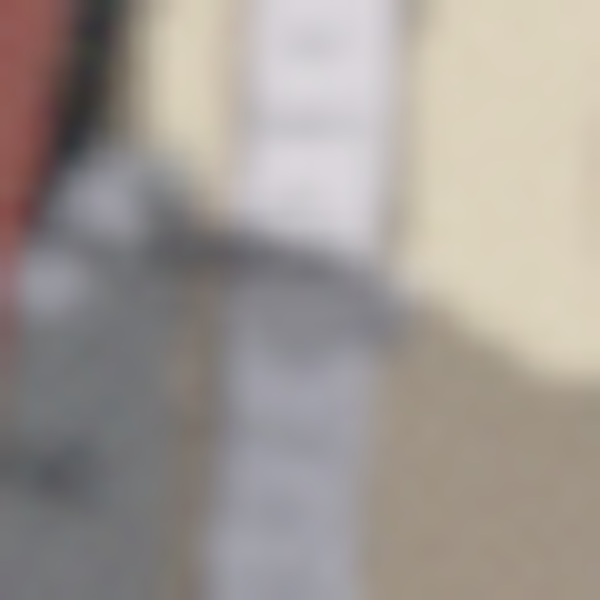

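The pointer sits at about (270,252) and the tab's middle at about (300,308), so it is about 6.5 mm short. I'll draw 7 mm more.

```bash
python3 -m crank '[{"offset":[0,-0.004,0],"twist":[0,0,0]},{"offset":[0,-0.007,0],"twist":[0,0,0]},{"offset":[0,-0.007,0],"twist":[0,0,0]},{"offset":[0,-0.007,0],"twist":[0,0,0]}]'
python3 - <<'E'
from h import *
a=np.mean([get_image("top")[:,:,::-1].astype(float) for _ in range(4)],0)
c=a[212:242,380:410]; c=np.clip(255*(c/220)**.6,0,255).astype(np.uint8)
cv2.imwrite("pics/z2.png",cv2.resize(c,(600,600),interpolation=cv2.INTER_CUBIC))
o=get_obs();print(o["tool_pos"])
E
```

```text
t: 9.57
tool_pos: [0.5931, -0.0448, 0.0343]
tool_rot: [2.298, 2.139, 0.005]
contact_force: [4.6, 2.8, 0.0]
opening: 0.0074
grip_force: 23.4
[ 0.59311455 -0.04476446  0.03430875]
```

View pics/z2.png

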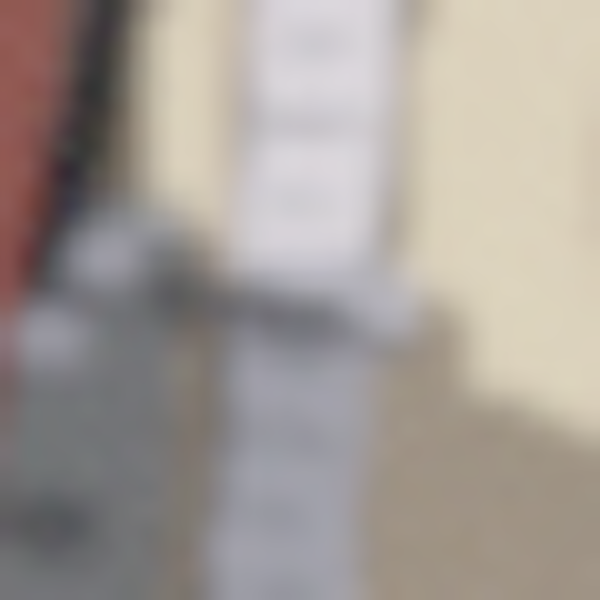

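Pointer (300,312) and tab middle (305,305) are lined up within about 1 mm. Next I slide along the fin.

```bash
python3 -m crank '[{"offset":[-0.005,0.001,0],"twist":[0,0,0]},{"offset":[-0.01,0.001,0],"twist":[0,0,0]},{"offset":[-0.015,0.001,0],"twist":[0,0,0]},{"offset":[-0.02,0.001,0],"twist":[0,0,0]},{"offset":[-0.025,0.001,0],"twist":[0,0,0]},{"offset":[-0.03,0.001,0],"twist":[0,0,0]},{"offset":[-0.035,0.001,0],"twist":[0,0,0]},{"offset":[-0.04,0.001,0],"twist":[0,0,0]},{"offset":[-0.045,0.001,0],"twist":[0,0,0]},{"offset":[-0.05,0.001,0],"twist":[0,0,0]},{"offset":[-0.05,0.001,0],"twist":[0,0,0]}]'
```

```text
t: 11.15
tool_pos: [0.5905, -0.0828, 0.0333]
tool_rot: [-2.289, -2.129, -0.029]
contact_force: [8.5, 41.3, 3.1]
opening: 0.0071
grip_force: 26.5
```

The friction force is too high at 41 N. I'll ease the grip slightly so only the spring presses the fin on the back finger, with an x correction.

```bash
python3 -m crank '[{"offset":[0.006,-0.001,0],"twist":[0,0,0]},{"offset":[0.010,-0.002,0],"twist":[0,0,0]},{"offset":[0.010,-0.002,0],"twist":[0,0,0]}]'
python3 -m crank '[{"offset":[0,0,0],"twist":[0,0,0]},{"offset":[0,0,0],"twist":[0,0,0]},{"offset":[0,0,0],"twist":[0,0,0]}]' 0.14 20
```

```text
t: 11.52
tool_pos: [0.5886, -0.0828, 0.0333]
tool_rot: [-2.299, -2.14, -0.007]
contact_force: [5.6, 6.6, -2.6]
opening: 0.0074
grip_force: 25.6
t: 11.9
tool_pos: [0.5889, -0.0842, 0.0334]
tool_rot: [2.298, 2.14, 0.005]
contact_force: [6.1, 3.1, -2.6]
opening: 0.0116
grip_force: 3.5
```

```bash
python3 -m crank '[{"offset":[-0.004,0,0],"twist":[0,0,0]},{"offset":[-0.008,0,0],"twist":[0,0,0]},{"offset":[-0.012,0,0],"twist":[0,0,0]},{"offset":[-0.016,0,0],"twist":[0,0,0]},{"offset":[-0.02,0,0],"twist":[0,0,0]},{"offset":[-0.02,0,0],"twist":[0,0,0]}]'
python3 -m crank '[{"offset":[-0.002,0,0],"twist":[0,0,0]},{"offset":[-0.004,0,0],"twist":[0,0,0]},{"offset":[-0.004,0,0],"twist":[0,0,0]}]'
```

```text
t: 12.65
tool_pos: [0.5876, -0.1054, 0.0341]
tool_rot: [2.297, 2.139, 0.003]
contact_force: [5.8, -0.6, -1.0]
opening: 0.0118
grip_force: 2.5
t: 13.02
tool_pos: [0.5867, -0.1093, 0.034]
tool_rot: [2.297, 2.14, 0.002]
contact_force: [5.2, -0.2, -1.5]
opening: 0.0118
grip_force: 2.5
```

```bash
python3 -m crank '[{"offset":[-0.002,0,0],"twist":[0,0,0]},{"offset":[-0.003,0,0],"twist":[0,0,0]},{"offset":[-0.003,0,0],"twist":[0,0,0]}]'
python3 - <<'E'
from h import *
o=get_obs();print(o["tool_pos"],o["contact_force"])
a=np.mean([get_image("top")[:,:,::-1].astype(float) for _ in range(4)],0);s=get_image("scene")[:,:,::-1]
c=a[205:245,370:410]; c=np.clip(255*(c/220)**.6,0,255).astype(np.uint8)
d=np.clip(255*(s[175:255,235:315]/220)**.6,0,255).astype(np.uint8)
cv2.imwrite("pics/y.png",np.hstack([cv2.resize(x,(400,400),interpolation=cv2.INTER_CUBIC) for x in(c,d)]))
E
```

```text
t: 13.4
tool_pos: [0.5863, -0.1109, 0.0339]
tool_rot: [-2.299, -2.141, -0.004]
contact_force: [5.3, 5.3, 1.6]
opening: 0.012
grip_force: 3.7
[ 0.58629913 -0.11088924  0.03390241] [5.31075276 5.28616281 1.56781708]
```

View pics/y.png

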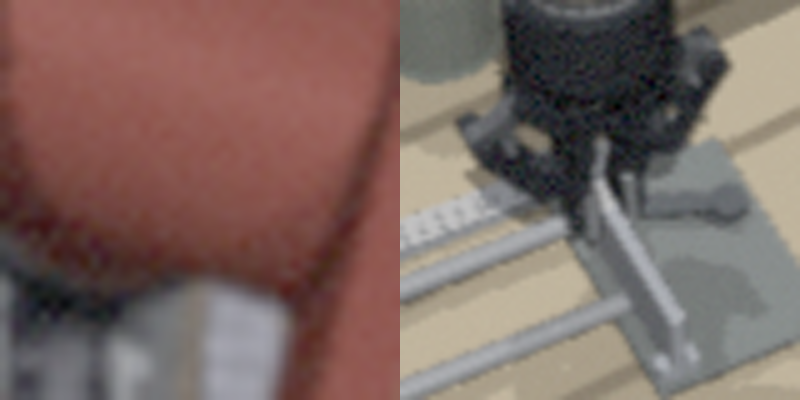

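The scene crop shows the lever turned from its pivot (730,205) to the fingers on the far side, so it is closed or nearly so. I'll push firmly to the stop.

```bash
python3 -m crank '[{"offset":[-0.002,0.001,0],"twist":[0,0,0]},{"offset":[-0.004,0.001,0],"twist":[0,0,0]},{"offset":[-0.004,0.001,0],"twist":[0,0,0]},{"offset":[-0.004,0.001,0],"twist":[0,0,0]}]'
```

```text
t: 14.15
tool_pos: [0.5871, -0.1125, 0.0338]
tool_rot: [-2.298, -2.138, -0.009]
contact_force: [6.3, 12.2, 1.8]
opening: 0.0119
grip_force: 8.9
```

```bash
python3 -m crank '[{"offset":[0,0,0],"twist":[0,0,0]},{"offset":[0,0,0],"twist":[0,0,0]},{"offset":[0,0,0],"twist":[0,0,0]}]'; python3 -c "
from station import *
print(finish_job())"
```

```text
t: 14.52
tool_pos: [0.5871, -0.1125, 0.0338]
tool_rot: [-2.298, -2.138, -0.009]
contact_force: [6.0, 11.6, 2.2]
opening: 0.012
grip_force: 8.9
the job is handed in; nothing more can be done
None
```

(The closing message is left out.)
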